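# Tap a stacking post into its socket on the roe drying board

## Robot

A 6-joint arm with a two-finger parallel gripper is mounted at the origin on the work surface. World frame = base frame: x ahead of the robot, y to its left, z up, the work surface at z = 0. Lengths are in m, angles in rad, forces in N, time in s.
With the tool pointing down it reaches from about 0.35 to 0.975 m from the base axis. Payload 7.1 kg.
Tool frame: the origin (TCP) lies midway between the tips of the shut fingers; the grasp point (between the pads) lies 19 mm behind it; z points along the fingers, y is the line along which they close (so a half turn about z gives the same grasp; the last joint's range is limited). The gripper opens to 88 mm and grips with 3 to 60 N. Pads are 20 mm wide; open, the fingers measure 115 mm over their backs; the gripper's body (75 mm by 178 mm) begins 61 mm behind the grasp point.
Start: joints at [-1.232, 0.423, 1.63, -0, 1.089, -0.019], TCP at [0.219, -0.585, 0.223] pointing down, gripper open.
Joint ranges: [-3, 3], [-0.9, 2.11], [0.09, 2.58], [-1.31, 4.45], [0.11, 2.69], [-2.54, 2.54]. Speed limits (rad/s): [2.39, 2.39, 3.01, 3.14, 3.14, 3.14].

## Interface

Orientations are given as a unit quaternion [w, x, y, z].
In Python, from station import move_pose, movel, movej, command_gripper, wait, inverse_kinematics, read_camera, camera_info, MotionError, job_done, get_time, get_joint_pos, get_qvel, get_effort, get_tcp_pos, get_ee_rot, get_ft_force, get_ft_torque, get_grip_width, get_finger_force gives the robot as it stands. Calls block until the motion is done:
- move_pose(position, orientation): joint-space move of the TCP to a pose.
- movel(position, frame=None, v=0.15, until_force=None): straight line of the TCP; frame=None keeps the orientation; v is the mean speed in m/s. With until_force (N) it stops when the force on the tool has changed by that much, and returns True; else False.
- movej(angles): joint-space move.
- command_gripper(opening): opening from 0.0 (shut) to 1.0 (fully open); the grip force is fixed at half the most; returns when the fingers have stopped.
- wait(seconds).
- inverse_kinematics(position, orientation): joint angles nearest the present ones, or None.
- read_camera(name): name is "scene" or "side" or "wrist"; returns the picture (420x560x3 uint8, red, green, blue); there is no depth.
- camera_info(name): a dict with "intrinsics" (3x3 intrinsics, pixels), "T" (4x4, takes a point from camera to world coordinates); the wrist camera has in their place "tool_from_camera" (4x4, takes a point from camera to tool coordinates, whose origin is the TCP and whose axes are the flange's). Camera axes: x right, y up, looking along -z (the intrinsics and any distortion apply to the point x, -y, -z); pixel columns grow to the right and rows downward; lengths in m; the calibration is good to about 2 mm. A picture is of the moment at which its call begins: read the wrist's pose just before it. camera_info takes no time and is no camera call.
A pose or a line that the arm cannot do raises MotionError and nothing moves.
- job_done(): hands the job in; it is judged then, once.
Readings, each from a call of its own:
- get_time(): time.
- get_joint_pos(): joint angles.
- get_qvel(): joint speeds.
- get_effort(): joint torques, N m.
- get_tcp_pos(): TCP position.
- get_ee_rot(): TCP orientation.
- get_ft_force(): force on the tool from outside, world axes, zero at the start.
- get_ft_torque(): the same for the moment, N m.
- get_grip_width(): opening from 0.0 (shut) to 1.0 (fully open).
- get_finger_force(): force on a finger pad.
Only numpy, scipy, OpenCV 4.12 (cv2) and the standard library are available. Lean on these libraries where they do the work, as an engineer would, in place of code of your own. Each camera call takes 0.05 s, during which the arm holds its last target. There are 200 camera calls.

## Task

Lift the wooden post out of its holder and set its tapered shank in the mouth of the steel socket so that it stands there by itself. Then take the wooden mallet by its handle and, with its flat end, tap the post down gently until its collar is fully home on the socket rim and friction holds it; let the mallet do the driving, do not press the post home with the gripper. Finally stand the mallet back upright on the drying board, and leave the roe, the bowl and the jar where they are.

Things in the scene. Friction and masses are not known exactly. Their poses are not given: they have to be found in the camera images.
- socket: Steel plate 100 x 100 x 6 mm fixed on the table, carrying a dark steel socket block 64 x 64 x 46 mm with a 36 mm square well; in it four sprung steel jaws form a tapered mouth 23.7 mm across at the top, narrowing 0.14 mm per mm of depth. Origin: centre of the plate's underside, on the socket's axis; z up. Always upright.
- socket_rim (a point): Centre of the socket's mouth in the plane of its flat rim, 71 mm above the table when unloaded. The block rides on a preloaded spring mount that differs each time and cannot be seen: it starts to sink under a downward push of anywhere from 2 to 36 N, then by about 2 mm per 1 N, 18 mm at most to a hard stop; it rises again when released.
- post: Loose pale round wooden post, 113 mm, about 0.15 kg, upright in the holder at the start. Origin: centre of its foot; z towards its flat top. Shank 0 to 45 mm, tapering from 20 mm across at the foot (chamfered to 16) to 26.3 mm; collar 46 mm across, 45 to 53 mm; barrel 32 mm across, 53 to 113 mm, to grip and to strike on top. More than 35 N from the mallet would split it.
- post_collar (a point): Centre of the underside of the post's collar, 45 mm above its foot; level with socket_rim when fully home, where the collar stops on the rim. Set loosely in the socket, the collar stays about 9 to 14 mm above the rim; driving it home takes roughly 15 to 25 N, more the deeper it goes.
- mallet: Loose wooden mallet standing on its flat striking end, about 0.35 kg. Origin: centre of the striking face; z up along the handle. Head: cylinder 54 mm across, 55 mm tall; handle: 27 mm across, from 55 to 110 mm.
- holder: Dark wooden block 75 x 75 x 55 mm, loose but heavy (0.9 kg), with a plain 33 mm hole 50 mm deep from above, in which the post's shank hangs loosely with its collar resting on the block's top. Origin: centre of its underside.
- bowl: Bystander: open steel bowl 124 mm across, 55 mm tall. Origin: centre of its underside.
- jar: Bystander: amber glass jar 56 mm across, 75 mm tall. Origin: centre of its underside.
- roe_a: Bystander: pair of dried roe lobes, 150 x 75 x 40 mm, lying flat. Origin: centre of its underside, long side along x.
- roe_b: Bystander: a second pair of dried roe lobes of the same size.
Not all that is in view belongs to the job. Leave any red look-alike of the post alone.

How it is judged:
By the outcome, as a careful person would: the job done as asked, in the order asked, and still so for the second after the job is handed in, with the robot touching nothing.
It also fails if it takes over 72 s, if anything falls off the work surface, if the arm or the gripper's body presses on something with over 40 N, if the wrist force passes 120 N, or if a joint passes its speed limit or range.

## Working session

There is one attempt and no reset: what is moved stays moved. The work goes in short steps, each a Python script; the robot and the scene stay as the last script left them, time stands still between calls to the robot, and variables do not carry over. Pictures are saved under pics/ and viewed, at most 10 in all, crops included, and the job is handed in when it is done.

```bash
mkdir -p pics; ls; python3 - <<'E'
from station import *
import cv2,numpy as np
np.set_printoptions(precision=4,suppress=True)
for n in ["scene","side"]:
    cv2.imwrite(f"pics/{n}0.png",cv2.cvtColor(read_camera(n),cv2.COLOR_RGB2BGR))
    i=camera_info(n);print(n,i)
print(camera_info("wrist"),get_ee_rot(),get_time())
E
```

```text
pics
scene {'intrinsics': array([[457.2983,   0.    , 277.7188],
       [  0.    , 457.2983, 203.196 ],
       [  0.    ,   0.    ,   1.    ]]), 'T': array([[-0.1982, -0.7066,  0.6793,  1.1725],
       [ 0.9801, -0.1375,  0.143 ,  0.1384],
       [-0.0077,  0.6942,  0.7198,  0.6896],
       [ 0.    ,  0.    ,  0.    ,  1.    ]])}
side {'intrinsics': array([[386.4848,   0.    , 280.4958],
       [  0.    , 386.4848, 211.103 ],
       [  0.    ,   0.    ,   1.    ]]), 'T': array([[ 0.7422,  0.4953, -0.4515,  0.2931],
       [-0.6701,  0.5618, -0.4851, -0.3166],
       [ 0.0134,  0.6626,  0.7489,  0.5949],
       [ 0.    ,  0.    ,  0.    ,  1.    ]])}
{'intrinsics': array([[315.0478,   0.    , 278.9205],
       [  0.    , 315.0478, 211.299 ],
       [  0.    ,   0.    ,   1.    ]]), 'tool_from_camera': array([[ 0.0003,  0.9559,  0.2937,  0.0818],
       [ 1.    , -0.0008,  0.0013, -0.0004],
       [ 0.0015,  0.2937, -0.9559, -0.1617],
       [ 0.    ,  0.    ,  0.    ,  1.    ]])} [-0.0006  0.984   0.178  -0.0001] 0.1
```

View pics/scene0.png

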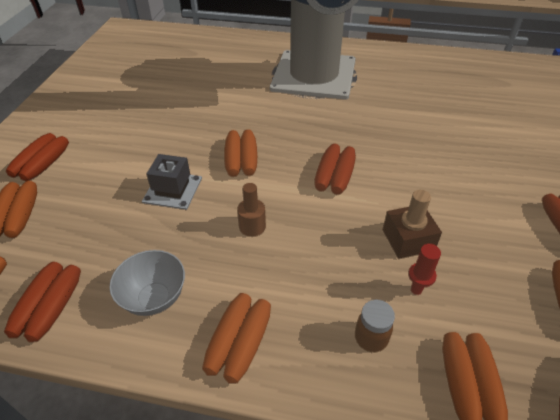

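View pics/side0.png

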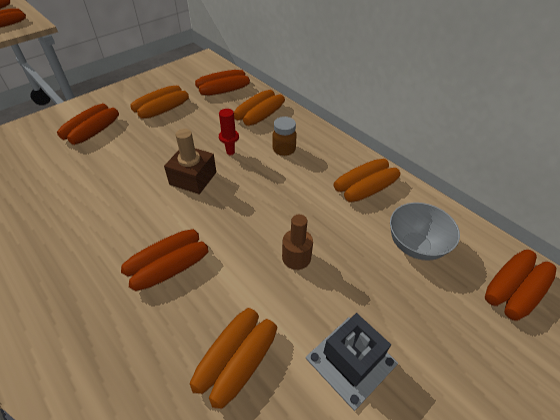

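```bash
python3 - <<'E'
import cv2,numpy as np
s=cv2.imread("pics/scene0.png");d=cv2.imread("pics/side0.png")
def c(im,x,y):
    o=cv2.resize(im[y:y+75,x:x+66],None,fx=4,fy=4,interpolation=cv2.INTER_CUBIC)
    for k in range(0,66,10): cv2.putText(o,str(x+k),(k*4,8),0,.3,(255,255,0),1); cv2.line(o,(k*4,10),(k*4,14),(255,255,0),1)
    for k in range(0,75,10): cv2.putText(o,str(y+k),(4,k*4+4),0,.3,(0,255,0),1); cv2.line(o,(0,k*4),(4,k*4),(0,255,0),1)
    return o
cv2.imwrite("pics/crops.png",np.vstack([np.hstack([c(s,386,185),c(s,220,170),c(s,140,145)]),np.hstack([c(d,160,122),c(d,268,205),c(d,324,305)])]))
E
```

```text
(no output)
```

View pics/crops.png

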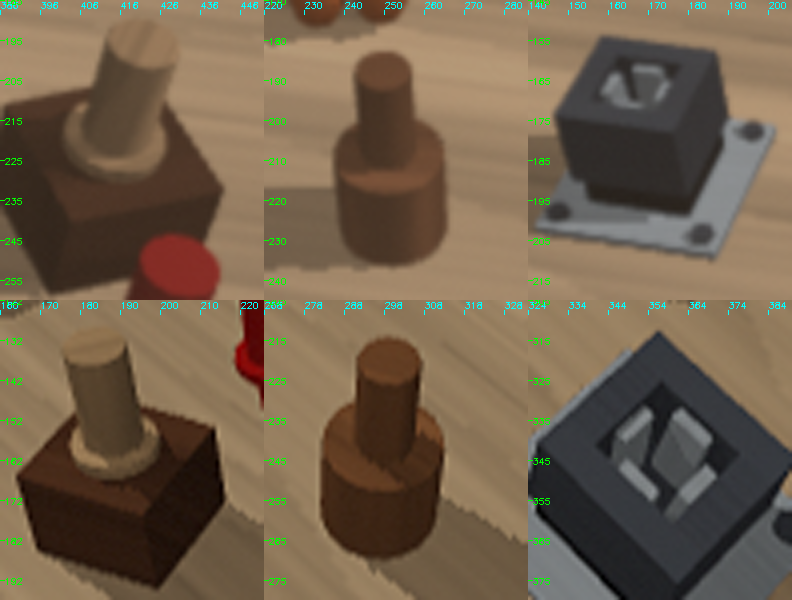

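```bash
cat > h.py <<'E'
from station import *
import cv2,numpy as np
from scipy.optimize import least_squares
np.set_printoptions(precision=4,suppress=True)
def wristT():
    from scipy.spatial.transform import Rotation as R
    T=np.eye(4);q=get_ee_rot();T[:3,:3]=R.from_quat([q[1],q[2],q[3],q[0]]).as_matrix();T[:3,3]=get_tcp_pos()
    return T@camera_info("wrist")["tool_from_camera"]
def proj(n,P,T=None):
    i=camera_info(n);T=i["T"] if T is None else T
    p=np.linalg.inv(T)@np.r_[P,1];k=i["intrinsics"]@np.array([p[0],-p[1],-p[2]]);return k[:2]/k[2]
def onz(n,uv,z,T=None):
    i=camera_info(n);T=i["T"] if T is None else T
    d=np.linalg.inv(i["intrinsics"])@np.r_[uv,1];d=T[:3,:3]@(d*[1,-1,-1]);o=T[:3,3]
    return (o+d*(z-o[2])/d[2])[:2]
def save(n,f): cv2.imwrite(f,cv2.cvtColor(read_camera(n),cv2.COLOR_RGB2BGR))
def down(yaw):  # tool x axis at angle yaw, pointing down
    return [0,np.cos(yaw/2),np.sin(yaw/2),0]
E
python3 - <<'E'
from h import *
print(camera_info("scene").keys())
def X(a,b,c,d):
    a,b,c,d=map(np.array,(a,b,c,d));t=np.linalg.solve(np.c_[b-a,c-d],c-a);return a+t[0]*(b-a)
sc=X((75,37),(162,130),(189,50),(29,115))/4+[140,145];print(sc)
for nm,a,b,z in [("post",(421.75,196),(183.75,133.75),.123),("mallet",(249.75,188),(299,220),.110),("sock",sc,(359.75,342.75),.071)]:
    r=least_squares(lambda P:np.r_[proj("scene",P)-a,proj("side",P)-b],[.6,0,.1])
    print(nm,onz("scene",a,z),onz("side",b,z),r.x,r.fun)
# obstacles
for nm,uv,z in [("red base",(418,290),0),("jar",(375,315),.075),("bowlrim",(149,280),.05)]: print(nm,onz("scene",uv,z))
print(onz("side",(231,153),0))
E
```

```text
dict_keys(['intrinsics', 'T'])
[168.8015 164.9947]
post [0.5728 0.2686] [0.571  0.2662] [0.5717 0.2686 0.1216] [-0.1854  0.153  -0.2134 -0.161 ]
mallet [ 0.5976 -0.0344] [ 0.5952 -0.0371] [ 0.5961 -0.0355  0.1081] [-0.3564  0.1354 -0.3174 -0.1339]
sock [ 0.5247 -0.2252] [ 0.5276 -0.2324] [ 0.5265 -0.2303  0.0705] [-2.596   0.4317 -1.7176 -0.4374]
red base [0.6831 0.2868]
jar [0.794  0.2067]
bowlrim [ 0.7854 -0.1651]
[0.6869 0.2823]
```

```bash
python3 - <<'E'
from h import *
Q=down(0);out=[]
for nm,p,z in [("sock",(.5265,-.230),.071),("mallet",(.5965,-.036),.110),("post",(.572,.2675),.123)]:
    move_pose([p[0],p[1],.27],Q)
    wait(.15);T=wristT();im=cv2.cvtColor(read_camera("wrist"),cv2.COLOR_RGB2BGR)
    np.save(f"T_{nm}.npy",T);cv2.imwrite(f"pics/w_{nm}.png",im)
    c=proj("wrist",[*p,z],T);print(nm,c,get_tcp_pos(),get_time())
    x,y=(c-55).astype(int);x,y=max(x,0),max(y,0)
    o=cv2.resize(im[y:y+110,x:x+110],(400,400),interpolation=cv2.INTER_CUBIC)
    if o.shape[0]:
        for k in range(0,110,10):
            cv2.putText(o,str(x+k),(int(k*3.636),8),0,.3,(255,255,0),1);cv2.putText(o,str(y+k),(0,int(k*3.636)+4),0,.3,(0,255,0),1)
            cv2.line(o,(int(k*3.636),10),(int(k*3.636),15),(255,255,0),1);cv2.line(o,(18,int(k*3.636)),(24,int(k*3.636)),(0,255,0),1)
    out.append(o[:,:400])
a=np.hstack([out[0],out[2]]);b=cv2.resize(out[1],(200,200));
cv2.imwrite("pics/wc.png",a);cv2.imwrite("pics/wm.png",out[1])
E
```

```text
sock [279.2321 186.998 ] [ 0.5262 -0.2307  0.2699] 2.025
mallet [278.3318 195.2151] [ 0.5963 -0.0376  0.2701] 3.0583
post [278.576  199.1369] [0.5725 0.2662 0.2701] 4.425
```

View pics/wc.png

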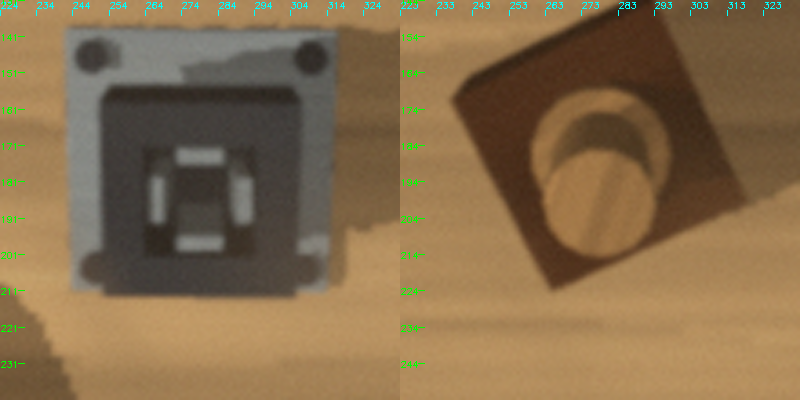

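View pics/wm.png

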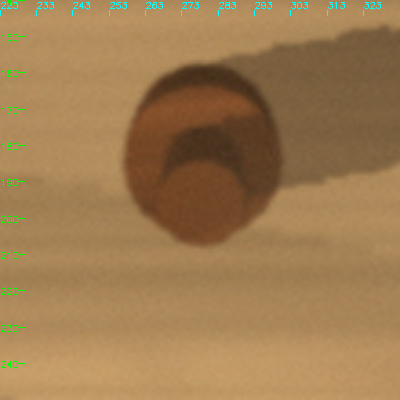

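```bash
python3 - <<'E'
from h import *
for nm,uv,z in [("sock",(279,186.4),.071),("mallet",(278.8,195.9),.110),("post",(278,199.8),.123)]:
    print(nm,onz("wrist",uv,z,np.load(f"T_{nm}.npy")))
Q=down(0)
P=np.array([.5715,.268])
move_pose([*P,.15],Q)
movel([*P,.073],v=.08,until_force=8)
print(get_tcp_pos(),get_ft_force())
command_gripper(0.0);print(get_grip_width()*88,get_finger_force(),get_tcp_pos())
f0=get_ft_force();movel([*P,.20],v=.12);wait(.2);print(get_ft_force()-f0,get_grip_width()*88,get_ft_torque(),get_time())
move_pose([.5265,-.2305,.20],Q)
save("side","pics/side1.png");save("scene","pics/scene1.png");print(get_time())
a=cv2.imread("pics/scene1.png")[60:260,60:210];b=cv2.imread("pics/side1.png")[180:380,270:420]
cv2.imwrite("pics/v1.png",cv2.resize(np.hstack([a,b]),None,fx=2.66,fy=2.66))
E
```

```text
sock [ 0.5272 -0.2297]
mallet [ 0.5958 -0.0365]
post [0.5713 0.2681]
[0.5719 0.2682 0.0735] [-0.1511 -0.4322 -0.0977]
31.814843052221192 30.000015199184418 [0.5715 0.268  0.073 ]
[ 0.2464 -0.1774 -1.641 ] 31.55298993511437 [0.0281 0.0258 0.0064] 8.3917
10.3083
```

View pics/v1.png

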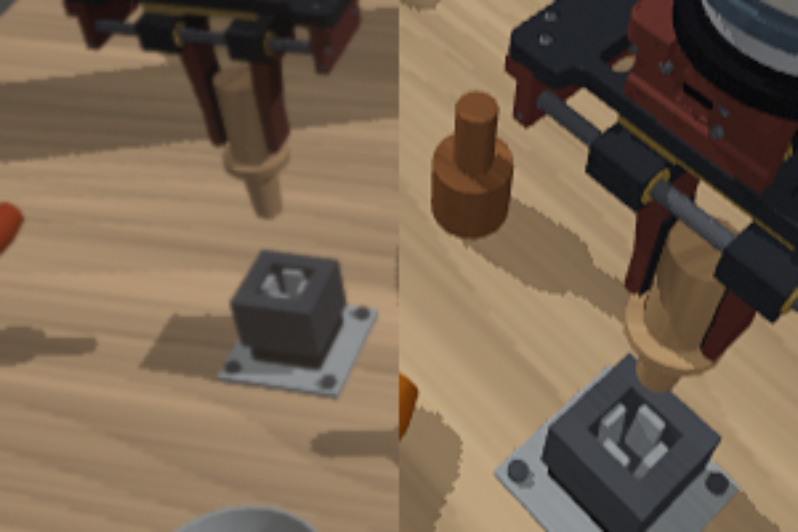

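```bash
python3 - <<'E'
from h import *
t=get_tcp_pos();print(t)
for z in (.137,.182): print(z,proj("scene",[*t[:2],z]),proj("side",[*t[:2],z]))
a=(160.4,140.1);b=(366.2,325.9)
r=least_squares(lambda P:np.r_[proj("scene",P)-a,proj("side",P)-b],[.5,-.2,.1]);print(r.x,r.fun)
a=cv2.imread("pics/scene1.png")[100:150,130:190];b=cv2.imread("pics/side1.png")[280:330,340:400]
o=cv2.resize(np.hstack([a,b]),None,fx=6.6,fy=6.6,interpolation=cv2.INTER_CUBIC)
cv2.imwrite("pics/v2.png",o)
E
```

```text
[ 0.527  -0.2296  0.2   ]
0.137 [160.1693 139.8547] [366.4509 320.3054]
0.182 [155.5393 120.781 ] [373.2989 303.143 ]
[ 0.5228 -0.233   0.1325] [-0.6323  0.1008 -0.3976 -0.0991]
```

View pics/v2.png

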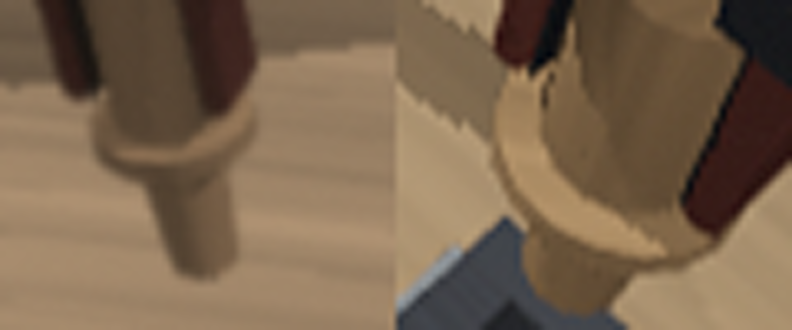

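```bash
python3 - <<'E'
from h import *
movel([.5271,-.2298,.145],v=.08);wait(.2)
f0=get_ft_force()
r=movel([.5271,-.2298,.098],v=.025,until_force=4)
print(r,get_tcp_pos(),get_ft_force()-f0,get_ft_torque(),get_time())
E
```

```text
True [ 0.5274 -0.2303  0.099 ] [-0.7783  0.1392  3.5316] [-0.0582 -0.0046  0.0008] 13.0667
```

```bash
python3 - <<'E'
from h import *
Q=down(0)
command_gripper(1.0);wait(.1)
p=get_tcp_pos();movel([.5271,-.2298,.20],v=.15)
M=[.596,-.0363]
move_pose([*M,.20],Q)
save("side","pics/side2.png");save("scene","pics/scene2.png");print(get_time())
a=cv2.imread("pics/scene2.png")[90:220,120:230];b=cv2.imread("pics/side2.png")[250:380,300:410]
cv2.imwrite("pics/v3.png",cv2.resize(np.hstack([a,b]),None,fx=3.6,fy=3.6,interpolation=cv2.INTER_CUBIC))
for z in (.071+.01,.071+.078): print(proj("scene",[.5272,-.2298,z]),proj("side",[.5272,-.2298,z]))
E
```

```text
15.9083
[165.3492 161.7967] [359.3565 338.6209]
[158.8285 134.9679] [368.4236 315.9538]
```

View pics/v3.png

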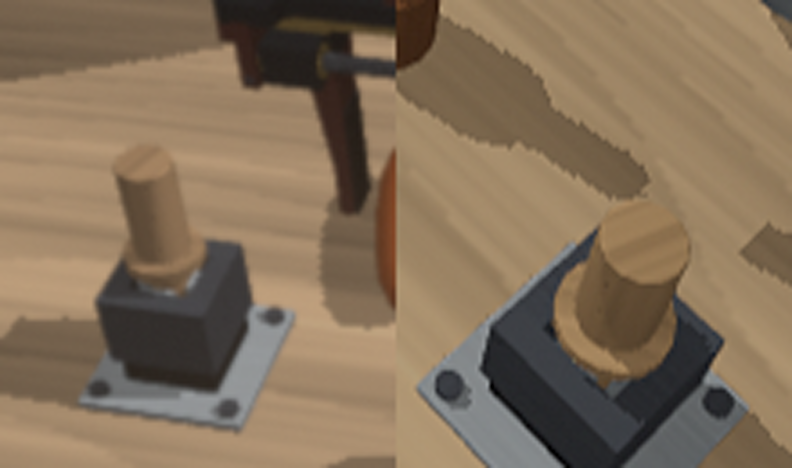

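```bash
python3 - <<'E'
from h import *
Q=down(0);M=[.596,-.0363];S=[.5271,-.2298]
movel([*M,.12],v=.12);movel([*M,.0575],v=.06,until_force=6)
print(get_tcp_pos(),get_ft_force());command_gripper(0.0)
print(get_grip_width()*88,get_finger_force(),get_tcp_pos())
f0=get_ft_force();movel([*M,.07],v=.05);movel([*M,.26],v=.15);wait(.2);print(get_ft_force()-f0,get_ft_torque())
move_pose([*S,.26],Q);movel([*S,.222],v=.08);wait(.2);f0=get_ft_force()
r=movel([*S,.19],v=.012,until_force=4);print(r,get_tcp_pos(),get_ft_force()-f0,get_time())
r=movel([*S,.222],v=.08)
wait(.2);f0=get_ft_force()
r=movel([*S,.176],v=.012,until_force=19);print(r,get_tcp_pos(),get_ft_force()-f0,get_time())
r=movel([*S,.222],v=.08)
wait(.2);f0=get_ft_force()
r=movel([*S,.176],v=.012,until_force=4);print(r,get_tcp_pos(),get_ft_force()-f0,get_time())
r=movel([*S,.215],v=.08)
E
```

```text
[ 0.5963 -0.0363  0.0579] [0.0637 0.3352 0.5863]
26.673124552309538 29.98967081308365 [ 0.5959 -0.0363  0.0574]
[-0.132   1.0869 -3.7856] [-0.0156  0.015  -0.0303]
True [ 0.5269 -0.2297  0.2045] [1.5842 0.582  4.0561] 24.0333
True [ 0.5278 -0.23    0.1812] [-2.0895  1.1316 10.6799] 27.6833
True [ 0.5269 -0.2297  0.1978] [ 1.4478 -0.2159  3.7134] 30.5917
```

```bash
python3 - <<'E'
from h import *
S=[.5271,-.2298]
for F in (24,27):
    wait(.2);f0=get_ft_force()
    movel([*S,.199],v=.03,until_force=5)
    r=movel([*S,.172],v=.012,until_force=F-(get_ft_force()-f0)[2]);p=get_tcp_pos();print(F,r,p,get_ft_force()-f0,get_time())
    movel([*S,.212],v=.08);wait(.2);f0=get_ft_force()
    r=movel([*S,.185],v=.012,until_force=3);print(r,get_tcp_pos(),get_ft_force()-f0,get_time())
    movel([*S,.212],v=.08)
E
```

```text
24 True [ 0.5278 -0.2301  0.1789] [-3.1919  0.1096 12.1598] 33.4917
True [ 0.5268 -0.2297  0.196 ] [ 0.7871 -0.3129  4.7203] 35.5583
27 True [ 0.5277 -0.23    0.1786] [-1.8738  2.2343 12.0517] 38.3583
True [ 0.5268 -0.2297  0.1958] [ 1.9674 -0.3314  3.5142] 40.4417
```

```bash
python3 - <<'E'
from h import *
Q=down(0);S=[.5271,-.2298];M=[.596,-.0363]
wait(.2);f0=get_ft_force()
movel([*S,.199],v=.04,until_force=5)
r=movel([*S,.172],v=.01,until_force=29-(get_ft_force()-f0)[2]);print(r,get_tcp_pos(),get_ft_force()-f0,get_time())
movel([*S,.206],v=.08);wait(.2);f0=get_ft_force()
r=movel([*S,.185],v=.012,until_force=3);print(r,get_tcp_pos(),get_ft_force()-f0,get_time())
movel([*S,.26],v=.12)
move_pose([*M,.2],Q);movel([*M,.075],v=.12);wait(.2)
f0=get_ft_force();r=movel([*M,.052],v=.015,until_force=4);print(r,get_tcp_pos(),get_ft_force()-f0,get_time())
save("side","pics/side3.png");save("scene","pics/scene3.png")
a=cv2.imread("pics/scene3.png")[90:240,130:280];b=cv2.imread("pics/side3.png")[200:380,260:410]
cv2.imwrite("pics/v4.png",np.hstack([cv2.resize(a,(400,400),interpolation=cv2.INTER_CUBIC),cv2.resize(b,(400,480),interpolation=cv2.INTER_CUBIC)[:400]]))
E
```

```text
True [ 0.5276 -0.23    0.1786] [-2.2462  1.4406 12.234 ] 43.4667
True [ 0.5269 -0.2297  0.1957] [ 0.2019 -2.1426  3.3931] 45.1
True [ 0.5959 -0.0363  0.0573] [-1.666   0.0703  9.1146] 49.1417
```

View pics/v4.png

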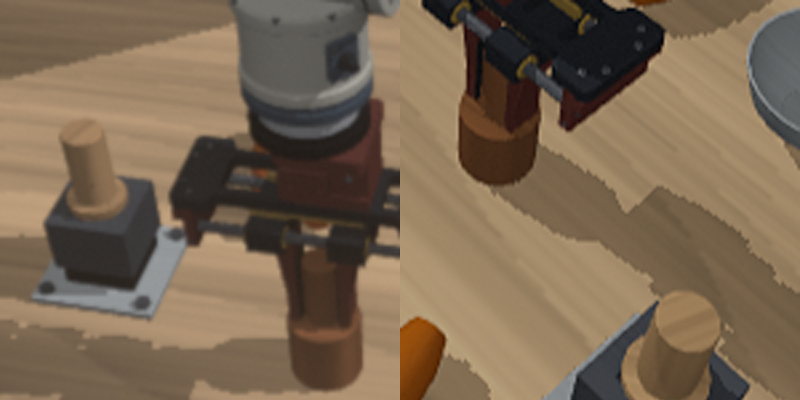

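The scene half shows the collar flush on the block around (95,200), and the mallet standing on the board at (325,350). The grip height is unchanged at 57.3 mm, so the mallet didn't slip. I'll release it and hand in.

```bash
python3 - <<'E'
from h import *
M=[.5960,-.0363]
command_gripper(1.0);wait(.2);movel([*M,.25],v=.12);wait(.5)
T=wristT();im=read_camera("wrist");cv2.imwrite("pics/w_end.png",cv2.cvtColor(im,cv2.COLOR_RGB2BGR))
c=proj("wrist",[*M,.11],T);x,y=c.astype(int);print(c,im[y,x],im[y+40,x],get_ft_force(),get_time())
cv2.imwrite("pics/v5.png",cv2.cvtColor(im,cv2.COLOR_RGB2BGR))
E
```

```text
[280.0169 200.0415] [112  68  39] [186 148  98] [-0.0486 -0.1422 -0.1664] 52.8
```

View pics/v5.png

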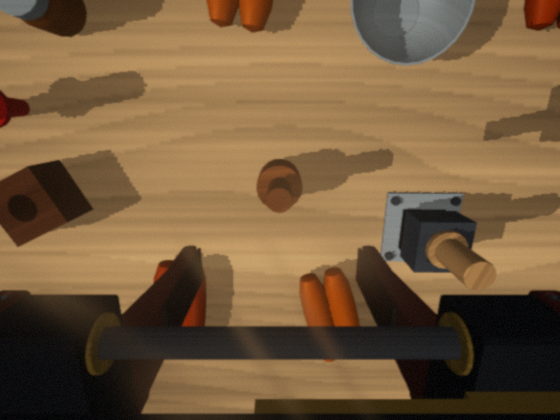

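The mallet stands upright and free at (280,185). The post is seated in the socket at (450,245), and nothing else has moved.

```bash
python3 -c "
from station import *
print(job_done(),get_time())"
```

```text
the job is handed in; nothing more can be done
the job is handed in; nothing more can be done
```

The post was tapped home with the mallet until its collar sat on the socket rim, the mallet is back upright on the board, the roe, bowl and jar were left untouched, and the job is handed in at about 53 s of the 72 s allowed.

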